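# Shift the bench gear unit into third

### The job

Put the gear unit into third: push its ball-topped lever out of the middle park slot, along the crossway of the gate and fully home into the slot whose tag carries three studs. Only push the knob with the outside of the fingers or the fingertips, never with the knob or stem between the fingers; then draw back clear of it. Leave the coupling, the screwdriver and the oil bottle where they are.

Things in the scene. Friction and masses are not known exactly. Their poses are not given: they have to be found in the camera images.
- gearbox: Fixed grey gear unit with a bright flat gate plate on top; origin on the table under the gate's middle, z up. Plate 130 (x) x 140 (y) mm, top 110 mm above the table; foot 150 x 160 mm; a black motor sticks out to x = 158 mm (below 96 mm high), a shaft to y = 111 mm (below 77 mm). At yaw 0 its -x side faces the robot; it stands turned by up to 0.5 rad.
- gate (a point): Middle of the crossway, at the gate plate's top; axes as the gear unit's. Crossway: 18 mm wide (x -9..9), 80 mm long (y -40..40). From it run 16 mm wide slots: four gear slots centred on y = +32 and -32, to x = +32 and -32, and the middle park slot, y = 0, only on the -x side, to x = -32 (opposite is wall). The 12 mm stem's centre so stops at about |x| = 25 mm in a slot and |y| = 34 mm. Plate 8 mm thick.
- tag3: Black tag with three white studs, 17 x 48 x 2 mm, studs 9 mm wide at 11 mm pitch; lies on the plate just beyond the closed end of third gear's slot. Origin under its centre; in the gear unit's frame at x = +46 or -46, y = +42 or -42 mm. The other gear slots have tags with one, two and four studs; which is where changes. Fully home, the stem's centre is about 24 mm (level) from this origin.
- shift (a joint): Lean of the lever along the gear unit's x axis, rad: 0 upright, positive leans to +x, about +-0.27 at the slots' ends. Starts between -0.27 and -0.19, in the park slot. It moves stiffly: stays where it is left, takes 3 to 5 N at the knob, has no spring.
- across (a joint): Lean of the lever along the gear unit's y axis, rad: 0 in the middle, positive leans to +y, about +-0.33 to 0.37 in the outer slots. As stiff as the other.
- knob (a point): Centre of the lever's black ball knob, 40 mm across, 145 mm from the lever's pivot. The pivot is fixed on the gear unit's axis, 20 mm above the table, so the knob's centre is 165 mm above the table when upright, about 151 mm in a gear slot, and moves 1.5 to 1.7 times as far as the stem in the gate.
- stem (a point): Point on the lever's axis 94 mm from the pivot: the centre of the 12 mm round steel stem where it passes through the gate plate.
- neck (a point): Point on the lever's axis 115 mm from the pivot, just below the knob (collar 18 mm wide there).
- coupling: Bystander: loose bright steel shaft coupling, upright cylinder 42 mm across, 60 mm high; origin under its centre.
- screwdriver: Bystander: loose screwdriver, 180 mm long, lying between robot and gear unit; origin under its middle, along its x axis.
- oiler: Bystander: loose white oil bottle, 44 mm across, 110 mm high, upright; origin under its centre.

How it is judged:
By the outcome, as a careful person would: the job done as asked, in the order asked, and still so for the second after the job is handed in, with the robot touching nothing.
It also fails if it takes over 54 s, if anything falls off the work surface, if the arm or the gripper's body presses on something with over 40 N, if the wrist force passes 120 N, or if a joint passes its speed limit or range.

### The arm

A 6-joint arm with a two-finger parallel gripper is mounted at the origin on the work surface. World frame = base frame: x ahead of the robot, y to its left, z up, the work surface at z = 0. Lengths are in mm, angles in rad, forces in N, time in s.
With the tool pointing down it reaches from about 350 to 775 mm from the base axis. Payload 7.3 kg.
Tool frame: the origin (TCP) lies on the centre line of the jaws, within the pads' length; the fingertips stand 17 mm ahead of it and the grasp point (between the pads) lies 2 mm behind it; z points along the fingers, y is the line along which they close (so a half turn about z gives the same grasp; the last joint's range is limited). The gripper opens to 92 mm and grips with 3 to 60 N. Pads are 19 mm wide; open, the fingers measure 130 mm over their backs; the gripper's body (75 mm by 190 mm) begins 47 mm behind the grasp point.
Start: joints at [1.1, 0.342, 1.524, -0, 1.275, -0.146], TCP at [167.524, 497.577, 207.041] pointing down, gripper open.
Joint ranges: [-2.53, 2.53], [-0.77, 2.02], [0.04, 2.7], [-1, 4.14], [0.28, 2.66], [-3.11, 3.11]. Speed limits (rad/s): [2.57, 2.57, 3.14, 3.14, 3.14, 3.14].

### API

Orientations are given as [roll, pitch, yaw] about the fixed x, y, z axes, in that order (R = Rz(yaw) Ry(pitch) Rx(roll)).
In Python, from plant import bot gives the robot as it stands. The module is installed in compiled form; this text tells all that it offers.
- The arm moves only by the shell command python3 -m pendant 'ROWS'. ROWS is JSON, a list of rows, each a list of 3 entries, a list of its own where there are three numbers: the shift along the world's x, y, z as a fraction of full scale, then the turn, a rotation vector about the world's x, y, z as a fraction of full scale, then the opening, from -1 (shut) to 1 (fully open), so that 0 is half open. In form: [[[tx, ty, tz], [rx, ry, rz], claw], ...]. A call has exactly 10 rows; each row shifts and turns the commanded pose from where the row before left it; what a row does not reach is not made up. Full scale, the value 1, is 30 mm for a shift and 0.12 rad for a turn. A row lasts 1/12 s, in which the tool goes at most 41.7 mm and 7.16 degrees, less where a joint would pass 70% of its speed; a pose out of reach is approached as far as the arm can. A call with a number of a shift or a turn outside -1 to 1 is refused whole. A call with a gripper value outside its range is refused whole. The fingers move at their own pace and stop on an object; the grip force is fixed at half the most. Time passes only in rows, so rows that do not move let the fingers close, or fill a call up. It gives the time, the measured TCP pose, the force, the opening and the grip force at its end, in the units of the state.
- bot.get_obs(): the state, without advancing time (a new reading comes with each control period).
- bot.capture(name): name is "side" or "top" or "wrist"; returns the picture (480x640x3 uint8, blue, green, red); there is no depth.
- bot.camera_params(name): a dict with "fovy" (degrees; the focal length in pixels is half the picture's height over the tangent of half this angle, whatever the lens; pixels are square), "cx", "cy" (the principal point, pixels), "camera_from_world" (4x4, takes a point from world to camera coordinates). Camera axes: x right, y down, z forward; pixel columns grow to the right and rows downward; lengths in mm; the calibration is good to about 2 mm. The wrist camera is an equidistant fisheye: a pixel r from the principal point sees the ray r / f radians off the axis. A picture is of the moment at which its call begins: read the wrist's pose just before it. camera_params takes no time and is no camera call; for the wrist camera it gives the pose at the moment of the call.
- bot.close_job(): hands the job in; it is judged then, once.
The state is a dict: "time": time; "joint_positions": joint angles; "dq": joint speeds; "tau": joint torques, N m; "tool_pos": TCP position; "tcp_rot": TCP orientation; "contact_force": force on the tool from outside, world axes, zero at the start; "moment": the same for the moment, N m; "grip_width": finger opening in mm; "finger_force": force on a finger pad.
Only numpy, scipy, OpenCV 4.12 (cv2) and the standard library are available. Lean on these libraries where they do the work, as an engineer would, in place of code of your own. Each camera call takes 0.05 s, during which the arm holds its last target. There are 200 camera calls.

## Working session

There is one attempt and no reset: what is moved stays moved. The work goes in short steps, Python scripts to look and compute and a shell command to move; the robot and the scene stay as the last step left them, time stands still between calls to the robot, and variables do not carry over. Pictures are saved under pics/ and viewed, at most 10 in all, crops included, and the job is handed in when it is done.

```bash
mkdir -p pics
cat > h.py <<'E'
import numpy as np, cv2
from plant import bot
def ray(name,u,v,P=None):
    P=P or bot.camera_params(name); M=np.array(P["camera_from_world"]); f=240/np.tan(np.radians(P["fovy"])/2)
    d=np.array([(u-P["cx"])/f,(v-P["cy"])/f,1.])
    if name=="wrist":
        r=np.hypot(d[0],d[1]); d=np.array([d[0]/r*np.sin(r),d[1]/r*np.sin(r),np.cos(r)]) if r>0 else d
    R=M[:3,:3]; return -R.T@M[:3,3], R.T@d
def onz(name,u,v,z,P=None):
    o,d=ray(name,u,v,P); return o+d*(z-o[2])/d[2]
def proj(name,p,P=None):
    P=P or bot.camera_params(name); M=np.array(P["camera_from_world"]); f=240/np.tan(np.radians(P["fovy"])/2)
    c=M[:3,:3]@np.array(p)+M[:3,3]; return f*c[0]/c[2]+P["cx"], f*c[1]/c[2]+P["cy"]
def two(n1,a,n2,b):
    o1,d1=ray(n1,*a);o2,d2=ray(n2,*b)
    t=np.linalg.lstsq(np.c_[d1,-d2],o2-o1,rcond=None)[0]
    p,q=o1+d1*t[0],o2+d2*t[1]; return (p+q)/2,np.linalg.norm(p-q)
E
python3 - <<'E'
from h import *
np.set_printoptions(precision=1,suppress=True)
o=bot.get_obs(); print(o["time"],o["tool_pos"],o["tcp_rot"],o["grip_width"])
for n in("top","side"):
    cv2.imwrite(f"pics/{n}0.png",bot.capture(n)); P=bot.camera_params(n); print(n,P["fovy"],ray(n,320,240))
E
```

```text
0.0 [167.3 497.2 206.4] [-3.1 -0.   2.8] 91.64150651403062
top 44.14088854092983 (array([ 381.9,   63.4, 1028.1]), array([ 0.2, -0.1, -1. ]))
side 45.45535505252764 (array([ 479.9, -621. ,  772. ]), array([ 0.1,  0.7, -0.7]))
```

View pics/top0.png

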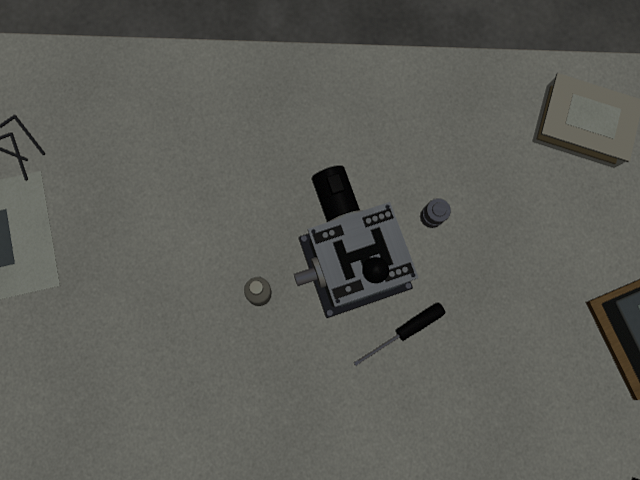

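View pics/side0.png

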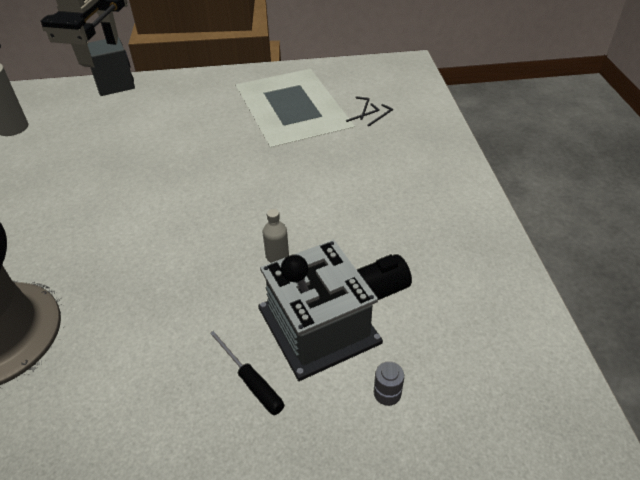

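The top view shows the gate plate at about (365,255), the knob at (375,270), and what look like three studs near (400,271), the near right corner. I'll enlarge that and measure.

Run:
```python
from h import *
np.set_printoptions(precision=1,suppress=True)
a=cv2.imread("pics/top0.png");b=cv2.imread("pics/side0.png")
A=cv2.resize(a[190:320,290:430],None,fx=2.8,fy=2.8,interpolation=3);B=cv2.resize(b[230:340,250:390],None,fx=2.8,fy=2.8,interpolation=3)
A=np.clip(A*1.5,0,255).astype("uint8")
H=max(A.shape[0],B.shape[0]);c=np.zeros((H,A.shape[1]+B.shape[1],3),"uint8");c[:A.shape[0],:A.shape[1]]=A;c[:B.shape[0],A.shape[1]:]=B
cv2.imwrite("pics/crop.png",c)
# plate
g=cv2.cvtColor(a,6); roi=np.zeros_like(g); roi[195:315,300:420]=1
print(g[215,350:375:5],g[300,340],g[240,290])
hsv=cv2.cvtColor(a,40); print(hsv[225,360],hsv[330,300],hsv[300,375])
m=((hsv[...,0]>100)&(hsv[...,2]>110)&(roi>0)).astype("uint8")*255
m=cv2.morphologyEx(m,cv2.MORPH_CLOSE,np.ones((5,5)))
n,l,s,_=cv2.connectedComponentsWithStats(m);k=1+s[1:,4].argmax();pts=cv2.findNonZero((l==k).astype("uint8"))
bx=cv2.boxPoints(cv2.minAreaRect(pts));W=np.array([onz("top",*p,110) for p in bx])
print(bx);print(W,np.linalg.norm(np.diff(W,axis=0),axis=1));print("ctr",W.mean(0));e=np.diff(W,axis=0);print(np.arctan2(e[:,1],e[:,0]).round(3))
for n,im,r in(("top",a,(255,290,360,392)),("side",b,(248,290,275,312))):
    q=(im[r[0]:r[1],r[2]:r[3]].max(2)<28).astype("uint8")
    q=cv2.morphologyEx(q,cv2.MORPH_OPEN,cv2.getStructuringElement(2,(13,13)))
    x=cv2.findNonZero(q); c,R=cv2.minEnclosingCircle(x); print(n,np.array(c)+[r[2],r[0]],R)
```

```text
[90 88 87 94 33] 87 97
[105  16  93] [30 16 98] [120  33  23]Traceback (most recent call last):
  File "<stdin>", line 14, in <module>
ValueError: attempt to get argmax of an empty sequence
```

View pics/crop.png

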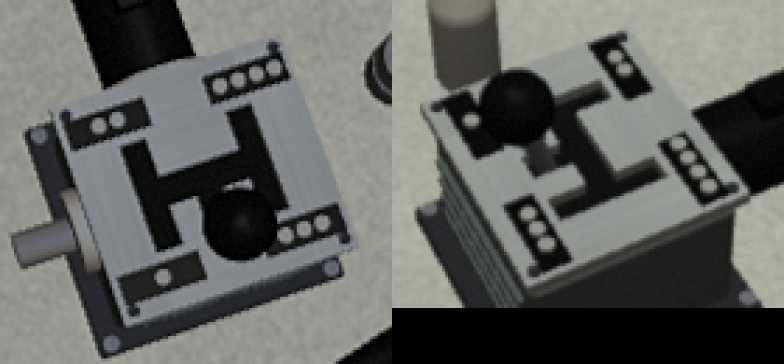

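The crop confirms it: three studs on the near right tag (-x, -y side), one near left, two far left and four far right. The plate corners in the top view are about (308,230), (390,204), (417,277) and (336,306).

Run:
```python
from h import *
np.set_printoptions(precision=1,suppress=True)
a=cv2.imread("pics/top0.png");b=cv2.imread("pics/side0.png")
c=np.array([[308,230],[390,204.3],[416.8,277.5],[335.7,306]])
W=np.array([onz("top",*p,110) for p in c]);print(W);e=np.roll(W,-1,0)-W
print(np.linalg.norm(e,axis=1),np.arctan2(e[:,1],e[:,0]).round(3),W.mean(0))
K=[]
for n,im,r in(("top",a,(255,290,355,392)),("side",b,(245,290,272,315))):
    q=(im[r[0]:r[1],r[2]:r[3]].max(2)<40).astype("uint8")
    q=cv2.morphologyEx(q,cv2.MORPH_OPEN,cv2.getStructuringElement(2,(17,17)))
    x=cv2.findNonZero(q); cc,R=cv2.minEnclosingCircle(x); p=np.array(cc)+[r[2],r[0]];K.append(p); print(n,p,R)
print("knob",two("top",K[0],"side",K[1]))
print("oiler",onz("top",257,288,110),"coupl",onz("top",437,210,60),"side oiler top",onz("side",274,213,110))
```

```text
[[ 569.4   30.2  110. ]
 [ 614.2 -101.1  110. ]
 [ 496.8 -141.8  110. ]
 [ 450.2  -14.2  110. ]]
[138.7 124.3 135.8 127.2] [-1.2 -2.8  1.9  0.4] [532.6 -56.7 110. ]
top [375.4 269.2] 13.489100456237793
side [294.5 268.5] 13.729630470275879
knob (array([500.9, -69.3, 157.9]), np.float64(2.3259071327084904))
oiler [476.1 108.1 110. ] coupl [ 618.7 -190.1   60. ] side oiler top [478.2 104.8 110. ]
```

```bash
python3 -m pendant '[[[0.8,-1,0],[0,0,0.57],-1],[[0.8,-1,0],[0,0,0.57],-1],[[0.8,-1,0],[0,0,0.57],-1],[[0.8,-1,0],[0,0,0.57],-1],[[0.8,-1,0],[0,0,0.57],-1],[[0.8,-1,0],[0,0,0.57],-1],[[0.8,-1,0],[0,0,0.57],-1],[[0.8,-1,0],[0,0,0.57],-1],[[0.8,-1,0],[0,0,0.57],-1],[[0.8,-1,0],[0,0,0.57],-1]]'
python3 -m pendant '[[[0.16,-0.93,0],[0,0,0],-1],[[0.16,-0.93,0],[0,0,0],-1],[[0.16,-0.93,0],[0,0,0],-1],[[0.16,-0.93,0],[0,0,0],-1],[[0.16,-0.93,0],[0,0,0],-1],[[0.16,-0.93,0],[0,0,0],-1],[[0.16,-0.93,0],[0,0,0],-1],[[0.16,-0.93,0],[0,0,0],-1],[[0.16,-0.93,0],[0,0,0],-1],[[0.16,-0.93,0],[0,0,0],-1]]'
cat >> h.py <<'E'
np.set_printoptions(precision=2,suppress=True)
C=np.array([532.6,-56.7]);yaw=0.342
G=np.array([[np.cos(yaw),np.sin(yaw)],[-np.sin(yaw),np.cos(yaw)]])
def st():
    o=bot.get_obs();p=np.array(o["tool_pos"]);g=G@(p[:2]-C)
    print(round(o["time"],2),"world",p,"gear",g,"rot",np.array(o["tcp_rot"]).round(3),"F",np.array(o["contact_force"]),"w",o["grip_width"]);return p,g
def to(gx,gy,z):
    p,g=st();d=np.r_[G.T@np.array([gx,gy])+C,z]-p;print("units",d/30)
E
python3 -c "
from h import *
to(-80,0,157)"
```

```text
time: 0.93
tool_pos: [408.1, 195.8, 206.9]
tcp_rot: [3.141, -0.0, -2.779]
contact_force: [0.3, 0.6, 0.2]
grip_width: 29.5
finger_force: 0.0
time: 1.77
tool_pos: [455.3, -82.8, 206.8]
tcp_rot: [3.141, -0.0, -2.783]
contact_force: [0.7, 0.7, -0.2]
grip_width: 0.5
finger_force: 0.0
1.77 world [455.3 -82.8 206.8] gear [-81.58   1.34] rot [ 3.14 -0.   -2.78] F [ 0.74  0.65 -0.17] w 0.5028225140670699
units [ 0.06 -0.02 -1.66]
```

```bash
python3 -m pendant '[[[0.06,-0.02,-0.6],[0,0,-0.1],-1],[[0,0,-0.6],[0,0,0],-1],[[0,0,-0.46],[0,0,0],-1],[[0.26,0.09,0],[0,0,0],-1],[[0.26,0.09,0],[0,0,0],-1],[[0.26,0.09,0],[0,0,0],-1],[[0.26,0.09,0],[0,0,0],-1],[[0.26,0.09,0],[0,0,0],-1],[[0.16,0.06,0],[0,0,0],-1],[[0,0,0],[0,0,0],-1]]'
python3 - <<'E'
from h import *
to(-29.5,0,157)
a=bot.capture("top");b=bot.capture("side")
A=cv2.resize(a[190:320,290:430],None,fx=2.8,fy=2.8,interpolation=3);A=np.clip(A*1.5,0,255).astype("uint8");B=cv2.resize(b[200:330,250:390],None,fx=2.8,fy=2.8,interpolation=3)
cv2.imwrite("pics/c1.png",np.hstack([A,B]))
E
```

```text
time: 2.6
tool_pos: [504.3, -66.8, 161.3]
tcp_rot: [-3.137, 0.006, -2.793]
contact_force: [-6.1, 0.5, 20.2]
grip_width: 0.4
finger_force: 10.4
2.6 world [504.34 -66.84 161.31] gear [-30.03  -0.08] rot [-3.14  0.01 -2.79] F [-6.05  0.45 20.2 ] w 0.37242809902830265
units [ 0.02  0.01 -0.14]
```

View pics/c1.png

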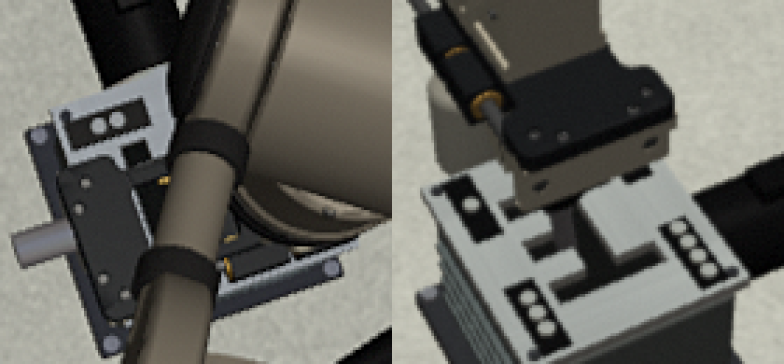

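The upward force of 20 N is unexpected. The pictures show the stem in the crossway but the hand hides the knob, so I'll check with the wrist camera and the moment.

Run:
```python
from h import *
p,g=st();o=bot.get_obs();print(o["moment"],o["joint_positions"])
b=bot.capture("side");P=bot.camera_params("wrist");w=bot.capture("wrist")
def mk(q,c): 
    u=proj("side",q);print(np.array(u));cv2.circle(b,(int(round(u[0])),int(round(u[1]))),2,c,1)
mk(p,(0,0,255));mk(p-[0,0,17],(0,255,0));mk(p+[0,0,49],(255,0,0));mk([*C,165],(0,255,255));mk([*C,185],(255,0,255))
B=cv2.resize(b[180:330,250:390],None,fx=3,fy=3,interpolation=2)
cv2.imwrite("pics/c2.png",np.hstack([B,cv2.resize(w,(380,285))[:, :] if 0 else cv2.copyMakeBorder(cv2.resize(w,(380,285)),0,165,0,0,0)]))
```

```text
2.7 world [503.91 -66.9  161.32] gear [-30.45   0.01] rot [-3.14  0.01 -2.79] F [-4.51 -0.53 19.03] w 0.2622114812494723
[ 0.06  0.72 -0.02] [-0.28  0.35  1.65 -0.    1.14 -2.2 ]
[297.12 265.23]
[297.67 273.06]
[295.45 241.32]
[316.05 256.29]
[315.72 246.7 ]
```

View pics/c2.png

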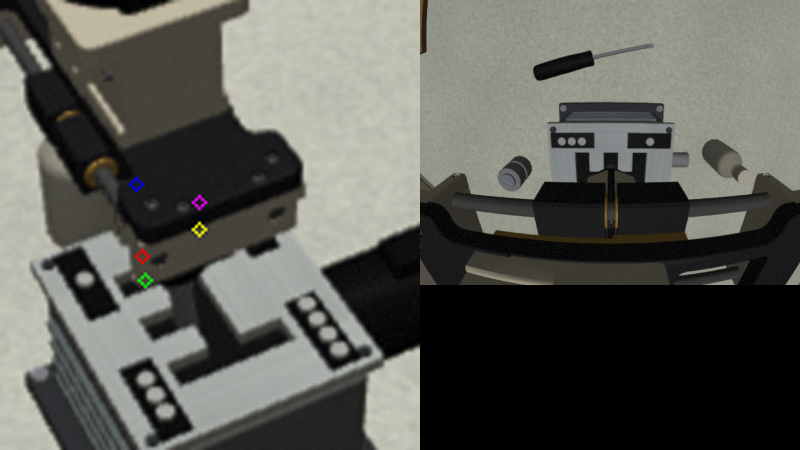

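```bash
python3 -m pendant '[[[-0.16,-0.06,0],[0,0,0],-1],[[-0.16,-0.06,0],[0,0,0],-1],[[0,0,0],[0,0,0],-1],[[0,0,0],[0,0,0],-1],[[0,0,0],[0,0,0],-1],[[0,0,0],[0,0,0],-1],[[0,0,0],[0,0,0],-1],[[0,0,0],[0,0,0],-1],[[0,0,0],[0,0,0],-1],[[0,0,0],[0,0,0],-1]]'
python3 -m pendant '[[[-0.5,-0.17,0],[0,0,0],-1],[[-0.5,-0.17,0],[0,0,0],-1],[[-0.5,-0.17,0],[0,0,0],-1],[[-0.5,-0.17,0],[0,0,0],-1],[[-0.5,-0.17,0],[0,0,0],-1],[[-0.5,-0.17,0],[0,0,0],-1],[[0,0,0],[0,0,0],-1],[[0,0,0],[0,0,0],-1],[[0,0,0],[0,0,0],-1],[[0,0,0],[0,0,0],-1]]'
python3 - <<'E'
from h import *
p,g=st();P=bot.camera_params("wrist");print(ray("wrist",320,240,P))
a=bot.capture("top");b=bot.capture("side");w=bot.capture("wrist")
for s in(-.237,-.1,0,.1):
    x=145*np.sin(s);print(s,[np.array(proj(n,np.r_[G.T@np.array([x,0])+C,20+145*np.cos(s)])) for n in("top","side")])
A=np.clip(cv2.resize(a[180:330,290:430],None,fx=2.6,fy=2.6)*1.5,0,255).astype("uint8");B=cv2.resize(b[180:330,250:390],None,fx=2.6,fy=2.6)
cv2.imwrite("pics/c3.png",np.hstack([A,B]));cv2.imwrite("pics/w3.png",w)
E
```

```text
time: 3.63
tool_pos: [491.5, -70.3, 157.1]
tcp_rot: [3.141, -0.0, -2.794]
contact_force: [-0.2, -0.2, 0.5]
grip_width: 0.3
finger_force: 0.0
time: 4.47
tool_pos: [402.4, -100.9, 157.3]
tcp_rot: [-3.141, 0.001, -2.794]
contact_force: [-0.5, -0.8, 0.1]
grip_width: 0.9
finger_force: 0.0
4.47 world [ 402.39 -100.87  157.35] gear [-137.49    2.06] rot [-3.14  0.   -2.79] F [-0.54 -0.78  0.07] w 0.8794102396186199
(array([ 326.76, -127.49,  336.16]), array([ 0.27,  0.09, -0.96]))
-0.237 [array([374.96, 269.97]), array([294.87, 266.28])]
-0.1 [array([370.78, 257.25]), array([307.07, 260.04])]
0 [array([367.53, 248.05]), array([316.05, 256.29])]
0.1 [array([364.16, 239.06]), array([324.96, 253.25])]
```

View pics/c3.png

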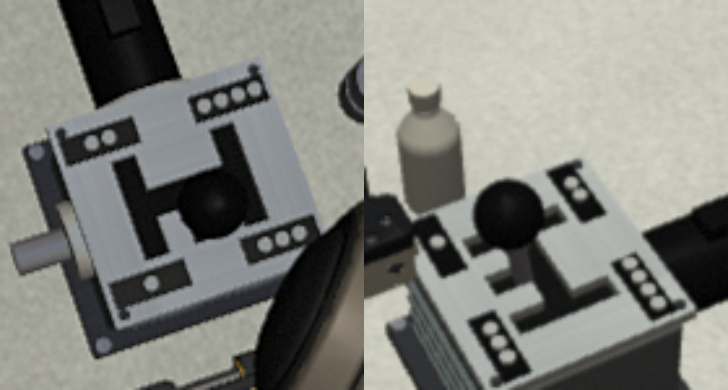

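The knob is now at side px (305,262), so shift is about -0.11 and it was moved only halfway. The hand must have ridden on it. I'll check the finger shape in the wrist view.

View pics/w3.png

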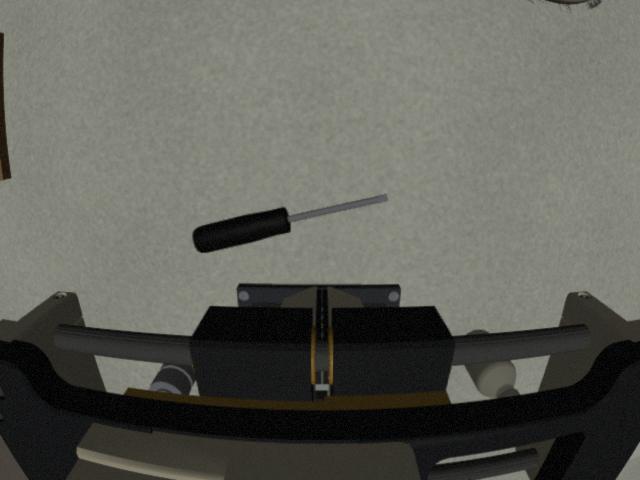

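Run:
```python
from h import *
p,g=st();print(bot.camera_params("wrist")["fovy"])
for n,u,v in(("tip",317,288),("blkL",210,308),("blkinL",311,308),("blkR",435,308),("topL",193,345),("botL",193,395),("foot",240,287),("pad",322,350),("pad2",322,390)):
    for z in(140,181,206,230):
        q=onz("wrist",u,v,z); print(n,z,G@(q[:2]-C)-g)
```

```text
4.62 world [ 401.99 -100.74  157.14] gear [-137.82    2.32] rot [ 3.14  0.   -2.79] F [-0.01  0.18 -0.78] w 0.48835194970824525
65.70646984690485
tip 140 [ 7.53 -2.18]
tip 181 [-10.79  -1.69]
tip 206 [-21.96  -1.39]
tip 230 [-32.68  -1.1 ]
blkL 140 [ 22.28 -67.5 ]
blkL 181 [  0.87 -53.34]
blkL 206 [-12.18 -44.71]
blkL 230 [-24.71 -36.43]
blkinL 140 [20.55 -5.7 ]
blkinL 181 [-0.5  -4.47]
blkinL 206 [-13.33  -3.72]
blkinL 230 [-25.64  -3.  ]
blkR 140 [21.4  69.74]
blkR 181 [ 0.18 55.19]
blkR 206 [-12.76  46.31]
blkR 230 [-25.18  37.8 ]
topL 140 [ 50.27 -82.88]
topL 181 [ 23.01 -65.51]
topL 206 [  6.39 -54.92]
topL 230 [ -9.57 -44.75]
botL 140 [ 94.08 -90.51]
botL 181 [ 57.65 -71.54]
botL 206 [ 35.45 -59.97]
botL 230 [ 14.12 -48.87]
foot 140 [  7.64 -47.32]
foot 181 [-10.7  -37.39]
foot 206 [-21.89 -31.33]
foot 230 [-32.62 -25.51]
pad 140 [50.33  0.98]
pad 181 [23.06  0.81]
pad 206 [6.43 0.71]
pad 230 [-9.54  0.61]
pad2 140 [83.25  1.2 ]
pad2 181 [49.09  0.99]
pad2 206 [28.26  0.85]
pad2 230 [8.27 0.73]
```

Run:
```python
from h import *
for z in(180,190,200,210,220):
  print(z,[(np.array(proj("side",np.r_[G.T@np.array([-30+x,y])+C,z]))-[250,180])*3 for x,y in((-37.5,-95),(37.5,-95),(-37.5,-45),(37.5,-45))])
for s in(-.11,0):
  print(s,[(np.array(proj("side",np.r_[G.T@np.array([r*np.sin(s),0])+C,20+r*np.cos(s)]))-[250,180])*3 for r in(94,115,145)])
```

```text
180 [array([154.79, 401.79]), array([307.77, 338.95]), array([106.98, 322.33]), array([255.26, 264.34])]
190 [array([153.81, 387.42]), array([308.26, 324.43]), array([105.6 , 307.82]), array([255.26, 249.74])]
200 [array([152.82, 372.76]), array([308.76, 309.64]), array([104.2 , 293.03]), array([255.26, 234.87])]
210 [array([151.8 , 357.82]), array([309.27, 294.57]), array([102.76, 277.97]), array([255.26, 219.73])]
220 [array([150.77, 342.58]), array([309.79, 279.2 ]), array([101.3 , 262.62]), array([255.26, 204.31])]
-0.11 [array([182.17, 305.92]), array([176.7 , 280.03]), array([168.51, 241.37])]
0 [array([200.55, 297.94]), array([199.59, 270.2 ]), array([198.16, 228.86])]
```

Run:
```python
from h import *
p,g=st();a=cv2.imread("pics/side0.png");b=bot.capture("side")
def mk(im,p):
    u0=None
    for dz,c in((0,(0,0,255)),(-17,(0,255,0)),(49,(255,0,0))):
        u=np.array(proj("side",p+[0,0,dz]));cv2.circle(im,tuple(int(round(t)) for t in u),1,c,-1)
        u0=u if u0 is None else u0
    return u0
u=mk(a,np.array([167.5,497.6,207.]));v=mk(b,p);print(u,v)
def crop(im,u,s):
    x=int(np.clip(u[0]-s,0,640-2*s));y=int(np.clip(u[1]-s,0,480-2*s));return cv2.resize(im[y:y+2*s,x:x+2*s],(400,400),interpolation=2)
cv2.imwrite("pics/c4.png",np.clip(1.4*np.hstack([crop(a,u,70),crop(b,v,70)]),0,255))
```

```text
4.62 world [ 401.99 -100.74  157.14] gear [-137.82    2.32] rot [ 3.14  0.   -2.79] F [-0.01  0.18 -0.78] w 0.48835194970824525
[103.99  62.14] [226.36 292.87][ WARN:0@1.233] global loadsave.cpp:1063 imwrite_ Unsupported depth image for selected encoder is fallbacked to CV_8U.
```

View pics/c4.png

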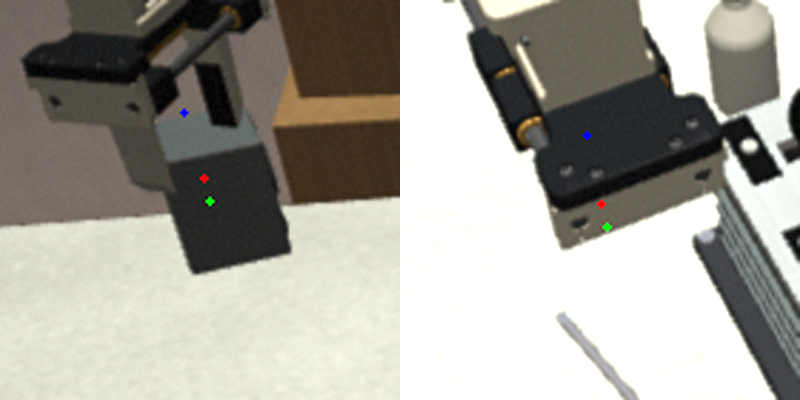

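Run:
```python
from h import *
a=cv2.imread("pics/side0.png");b=bot.capture("side")
for u,v in((112,75),(105,48),(125,85),(100,60)): print((u,v),a[v,u],b[v,u])
print("if on table",onz("side",101,94,0),onz("side",134,88,0))
for k in(-46,-65,46):
  t=np.array([167.5+k*.335,497.6+k*.942,190]);print(k,(np.array(proj("side",t))-[34,0])*2.857)
  t[2]=256;print("   body z",(np.array(proj("side",t))-[34,0])*2.857)
```

```text
(112, 75) [28 29 27] [15 15 16]
(105, 48) [78 78 71] [94 96 87]
(125, 85) [29 30 29] [20 20 21]
(100, 60) [29 30 27] [38 40 40]
if on table [ 69.02 737.62   0.  ] [150.1  754.89   0.  ]
-46 [175.49 232.05]
   body z [146.16 143.15]
-65 [162.06 246.05]
   body z [131.8  156.67]
46 [236.37 168.58]
   body z [211.12  81.97]
```

The left crop (start pose) shows the visible fingertip at about (150,190), while the stated tip projects to about (170,235). So the fingers seem to end higher than assumed. I'll turn the hand side-on to the camera and measure it.

```bash
python3 -m pendant '[[[0,0,0.2],[0,0,-0.8],-1],[[0,0,0.2],[0,0,-0.8],-1],[[0,0,0.2],[0,0,-0.8],-1],[[0,0,0.2],[0,0,-0.8],-1],[[0,0,0.2],[0,0,-0.8],-1],[[0,0,0.2],[0,0,-0.8],-1],[[0,0,0.2],[0,0,-0.8],-1],[[0,0,0.2],[0,0,-0.8],-1],[[0,0,0.2],[0,0,-0.8],-1],[[0,0,0.2],[0,0,-0.8],-1]]'
python3 -m pendant '[[[0,0,0],[0,0,-0.8],-1],[[0,0,0],[0,0,-0.8],-1],[[0,0,0],[0,0,-0.8],-1],[[0,0,0],[0,0,-0.8],-1],[[0,0,0],[0,0,-0.8],-1],[[0,0,0],[0,0,-0.8],-1],[[0,0,0],[0,0,-0.8],-1],[[0,0,0],[0,0,-0.8],-1],[[0,0,0],[0,0,-0.8],-1],[[0,0,0],[0,0,-0.8],-1]]'
python3 - <<'E'
from h import *
p,g=st();b=bot.capture("side");cv2.imwrite("pics/side5.png",b)
for dz in(-17,0,20,49): print(dz,np.array(proj("side",p+[0,0,dz])))
u=np.array(proj("side",p)).astype(int);x=max(u[0]-80,0);y=max(u[1]-80,0);print(x,y)
c=b[y:y+150,x:x+200];cv2.imwrite("pics/c5.png",cv2.resize(c,(800,600),interpolation=2))
E
```

```text
time: 5.55
tool_pos: [401.6, -100.8, 217.5]
tcp_rot: [3.142, -0.0, 2.524]
contact_force: [-0.4, 1.3, -0.6]
grip_width: 0.2
finger_force: 0.0
time: 6.38
tool_pos: [401.6, -100.8, 217.2]
tcp_rot: [-3.142, -0.0, 1.564]
contact_force: [0.4, -0.1, 0.0]
grip_width: 0.3
finger_force: 0.0
6.38 world [ 401.62 -100.82  217.18] gear [-138.19    2.36] rot [-3.14 -0.    1.56] F [ 0.43 -0.14  0.  ] w 0.25815208002836065
-17 [221.73 272.37]
0 [219.91 263.78]
20 [217.7  253.31]
49 [214.33 237.4 ]
139 183
```

View pics/c5.png

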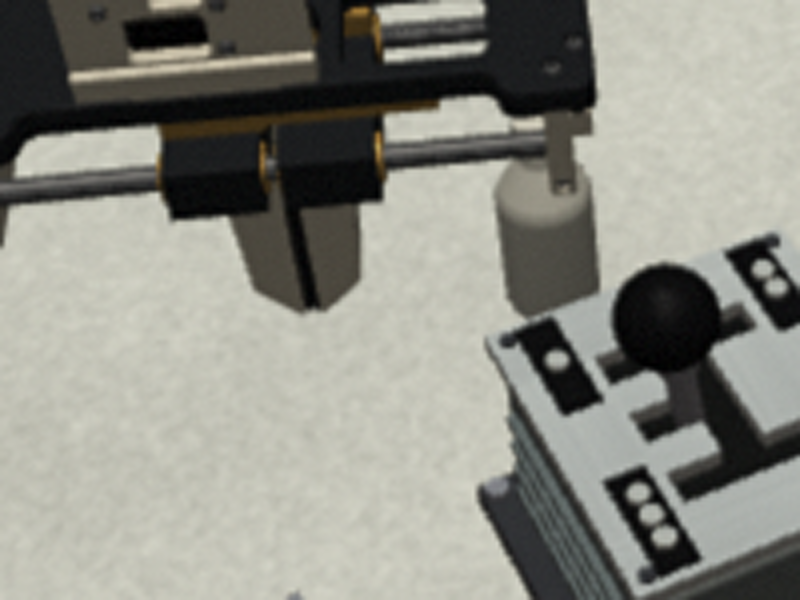

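The side-on picture shows the shut fingertip at about px (216,260), which puts it 17–22 mm above the reported TCP; the knob is at px (306,262). That fits the hand riding over the knob. So I'll work with the tip at TCP+20, with the TCP at z 130, and keep the finger backs facing gear x.

```bash
python3 -m pendant '[[[0.2,0.05,0],[0,0,0.29],-1],[[0.2,0.05,0],[0,0,0.29],-1],[[0.2,0.05,0],[0,0,0.29],-1],[[0.2,0.05,0],[0,0,0.29],-1],[[0.2,0.05,0],[0,0,0.29],-1],[[0.2,0.05,0],[0,0,0.29],-1],[[0.2,0.05,0],[0,0,0.29],-1],[[0.2,0.05,0],[0,0,0.29],-1],[[0.2,0.05,0],[0,0,0.29],-1],[[0.2,0.05,0],[0,0,0.29],-1]]'
python3 -c "
from h import *
to(-75,0,130)"
```

```text
time: 7.27
tool_pos: [461.9, -85.7, 217.1]
tcp_rot: [-3.142, -0.0, 1.921]
contact_force: [-0.6, 0.0, -0.1]
grip_width: 0.4
finger_force: 0.0
7.27 world [461.89 -85.74 217.13] gear [-76.36  -3.65] rot [-3.14 -0.    1.92] F [-0.58  0.03 -0.12] w 0.3828208232081428
units [ 0.    0.13 -2.9 ]
```

```bash
python3 -m pendant '[[[0,0.13,-0.5],[0,0,-0.07],-1],[[0,0,-0.5],[0,0,0],-1],[[0,0,-0.5],[0,0,0],-1],[[0,0,-0.5],[0,0,0],-1],[[0,0,-0.5],[0,0,0],-1],[[0,0,-0.4],[0,0,0],-1],[[0.2,0.07,0],[0,0,0],-1],[[0.2,0.07,0],[0,0,0],-1],[[0.2,0.07,0],[0,0,0],-1],[[0,0,0],[0,0,0],-1]]'
python3 -m pendant '[[[0.1,0.035,0],[0,0,0],-1],[[0.1,0.035,0],[0,0,0],-1],[[0.1,0.035,0],[0,0,0],-1],[[0.05,0.02,0],[0,0,0],-1],[[0,0,0],[0,0,0],-1],[[0,0,0],[0,0,0],-1],[[0,0,0],[0,0,0],-1],[[0,0,0],[0,0,0],-1],[[0,0,0],[0,0,0],-1],[[0,0,0],[0,0,0],-1]]'
cat >> h.py <<'E'
def knob(thr=40,near=(306,262),draw=None):
    b=bot.capture("side");x0,y0=int(near[0])-35,int(near[1])-35
    q=(b[y0:y0+70,x0:x0+70].max(2)<thr).astype("uint8")
    q=cv2.morphologyEx(q,cv2.MORPH_OPEN,cv2.getStructuringElement(2,(19,19)))
    n,l,s,c=cv2.connectedComponentsWithStats(q)
    for k in range(1,n): print("blob",c[k]+[x0,y0],s[k])
    if draw: cv2.imwrite(draw,b)
    return b
def expect(s,a):
    # lever direction from leans along gear x, y
    v=np.array([np.tan(s),np.tan(a),1]);v/=np.linalg.norm(v)
    for r in(145,94): print(s,a,r,r*v,np.array(proj("side",np.r_[G.T@(r*v[:2])+C,20+r*v[2]])))
E
python3 -c "
from h import *
st();knob(draw='pics/s6.png');expect(-.1,0);expect(0,0);expect(.03,0)"
```

```text
time: 8.1
tool_pos: [481.6, -75.6, 131.2]
tcp_rot: [3.139, 0.002, 1.91]
contact_force: [-0.7, 0.0, 0.7]
grip_width: 0.4
finger_force: 0.0
time: 8.93
tool_pos: [490.0, -72.0, 130.3]
tcp_rot: [3.142, -0.0, 1.908]
contact_force: [-3.4, -1.1, 3.5]
grip_width: 0.3
finger_force: 2.0
8.93 world [489.95 -71.99 130.25] gear [-45.3  -0.1] rot [ 3.14 -0.    1.91] F [-3.39 -1.08  3.49] w 0.3197148414864033
blob [308.83 254.97] [ 25   9  27  39 707]
-0.1 0 145 [-14.48   0.   144.28] [307.07 260.04]
-0.1 0 94 [-9.38  0.   93.53] [311.28 281.71]
0 0 145 [  0.   0. 145.] [316.05 256.29]
0 0 94 [ 0.  0. 94.] [316.85 279.31]
0.03 0 145 [  4.35   0.   144.93] [318.74 255.3 ]
0.03 0 94 [ 2.82  0.   93.96] [318.52 278.67]
```

```bash
python3 -m pendant '[[[0.1,0.035,0],[0,0,0],-1],[[0.1,0.035,0],[0,0,0],-1],[[0.1,0.035,0],[0,0,0],-1],[[0,0,0],[0,0,0],-1],[[0,0,0],[0,0,0],-1],[[0,0,0],[0,0,0],-1],[[0,0,0],[0,0,0],-1],[[0,0,0],[0,0,0],-1],[[0,0,0],[0,0,0],-1],[[0,0,0],[0,0,0],-1]]'
python3 -c "
from h import *
st();b=knob()
for v in(248,252,256,260): print(v,b[v,308:345].max(1))"
```

```text
time: 9.82
tool_pos: [499.1, -68.8, 130.2]
tcp_rot: [3.141, -0.0, 1.908]
contact_force: [-2.0, -0.8, 0.9]
grip_width: 0.1
finger_force: 0.9
9.82 world [499.07 -68.8  130.19] gear [-35.65  -0.15] rot [ 3.14 -0.    1.91] F [-1.98 -0.76  0.89] w 0.13410241663344447
blob [315.66 251.99] [ 32   7  27  37 675]
248 [  7  12   7  11  15   9  10  13  11  12   9  10  10  12  12  11  11   9
  14  59 144 156 151  99  44  82 167 183 182 181 181 184 192 202 203 200
 197]
252 [ 10  12  14  16  13  20  23  27  24  29  22  20  16  19  16  14  13  11
   9  13  44  92 105 117  94 106  69  35 101 171 183 182 181 181 184 191
 198]
256 [ 26  13  18  13  16  23  27  29  27  28  22  21  18  14  15  12  11   9
  12  11   7   9  52 103 123 125 109  61  22   9  30 121 172 181 181 179
 179]
260 [ 18  11  13  10  12  15  15  15  16  15  18  14  12  11   9  10   9  11
  10   8   7  25  23  16  14  13  15  17  16  15  16  12   8  31 116 170
 178]
```

Knob right edge is at px (330,256), so its centre is about 316, which is shift ≈ 0. It is in the crossway; next I go round to its +y side.

```bash
python3 -m pendant '[[[-0.31,-0.11,0],[0,0,0],-1],[[0,0,0.8],[0,0,0],-1],[[0,0,0.8],[0,0,0],-1],[[0,0,0.8],[0,0,0],-1],[[0.28,0.69,0],[0,0,0],-1],[[0.28,0.69,0],[0,0,0],-1],[[0.28,0.69,0],[0,0,0],-1],[[0,0,-0.3],[0,0,0],-1],[[0,0,0],[0,0,0],-1],[[0,0,0],[0,0,0],-1]]'
python3 -c "
from h import *
to(0,50,130);b=knob()
expect(0,-.35);expect(-.26,-.35)"
```

```text
time: 10.7
tool_pos: [514.1, -10.3, 192.6]
tcp_rot: [-3.14, -0.0, 1.909]
contact_force: [0.1, -1.1, -0.0]
grip_width: 0.8
finger_force: 0.0
10.7 world [514.13 -10.34 192.63] gear [-1.85 49.87] rot [-3.14 -0.    1.91] F [ 0.11 -1.12 -0.03] w 0.7647065673888688
units [ 0.06  0.02 -2.09]
blob [315.99 257.92] [ 33  18  26  27 541]
0 -0.35 145 [  0.   -49.72 136.21] [331.92 283.5 ]
0 -0.35 94 [  0.   -32.23  88.3 ] [326.61 296.46]
-0.26 -0.35 145 [-35.15 -48.24 132.15] [309.04 293.62]
-0.26 -0.35 94 [-22.79 -31.27  85.67] [312.58 302.73]
```

```bash
python3 -m pendant '[[[0.06,0.02,-0.6],[0,0,0],-1],[[0,0,-0.5],[0,0,0],-1],[[0,0,-0.5],[0,0,0],-1],[[0,0,-0.5],[0,0,0],-1],[[0.09,-0.25,0],[0,0,0],-1],[[0.09,-0.25,0],[0,0,0],-1],[[0.09,-0.25,0],[0,0,0],-1],[[0.09,-0.25,0],[0,0,0],-1],[[0,0,0],[0,0,0],-1],[[0,0,0],[0,0,0],-1]]'
python3 -m pendant '[[[0.09,-0.25,0],[0,0,0],-1],[[0.09,-0.25,0],[0,0,0],-1],[[0.09,-0.25,0],[0,0,0],-1],[[0.06,-0.16,0],[0,0,0],-1],[[0,0,0],[0,0,0],-1],[[0,0,0],[0,0,0],-1],[[0,0,0],[0,0,0],-1],[[0,0,0],[0,0,0],-1],[[0,0,0],[0,0,0],-1],[[0,0,0],[0,0,0],-1]]'
python3 -c "
from h import *
st();b=knob(near=(326,276))"
```

```text
time: 11.58
tool_pos: [528.0, -40.3, 130.9]
tcp_rot: [3.14, 0.001, 1.907]
contact_force: [-0.6, 0.4, 0.5]
grip_width: 0.5
finger_force: 0.2
time: 12.42
tool_pos: [537.6, -66.8, 130.5]
tcp_rot: [3.141, 0.001, 1.909]
contact_force: [-1.1, 0.3, -0.5]
grip_width: 0.5
finger_force: 0.2
12.42 world [537.63 -66.81 130.49] gear [  1.35 -11.21] rot [3.14 0.   1.91] F [-1.05  0.26 -0.49] w 0.4873849856041138
blob [318.61 246.96] [ 18   0  20  15 245]
blob [327.99 280.06] [ 22  25  30  29 648]
```

```bash
python3 -m pendant '[[[0.05,-0.12,0],[0,0,0],-1],[[0.05,-0.12,0],[0,0,0],-1],[[0.02,-0.06,0],[0,0,0],-1],[[0,0,0],[0,0,0],-1],[[0,0,0],[0,0,0],-1],[[0,0,0],[0,0,0],-1],[[0,0,0],[0,0,0],-1],[[0,0,0],[0,0,0],-1],[[0,0,0],[0,0,0],-1],[[0,0,0],[0,0,0],-1]]'
python3 -c "
from h import *
st();b=knob(near=(331,282),draw='pics/s7.png')"
```

```text
time: 13.3
tool_pos: [541.0, -75.7, 130.3]
tcp_rot: [3.142, 0.0, 1.908]
contact_force: [-1.2, 2.2, -1.2]
grip_width: 0.5
finger_force: 1.5
13.3 world [541.   -75.68 130.28] gear [  1.55 -20.7 ] rot [3.14 0.   1.91] F [-1.15  2.2  -1.24] w 0.4947448759424384
blob [322.14 252.4 ] [ 15   0  22  14 242]
blob [330.63 284.73] [ 20  24  30  28 623]
```

Knob is at px (331,284), so across ≈ -0.345 and the stem is in line with the third slot. Now round to its +x side.

```bash
python3 -m pendant '[[[-0.13,0.38,0],[0,0,0],-1],[[0,0,0.8],[0,0,0],-1],[[0,0,0.8],[0,0,0],-1],[[0,0,0.8],[0,0,0],-1],[[0.74,-0.21,0],[0,0,0],-1],[[0.74,-0.21,0],[0,0,0],-1],[[0.74,-0.21,0],[0,0,0],-1],[[0,0,0],[0,0,0],-1],[[0,0,0],[0,0,0],-1],[[0,0,0],[0,0,0],-1]]'
python3 -c "
from h import *
to(58,-49,126);b=knob(near=(331,282))"
```

```text
time: 14.18
tool_pos: [603.3, -82.9, 202.3]
tcp_rot: [-3.142, 0.0, 1.909]
contact_force: [-0.2, 0.1, -0.6]
grip_width: 0.6
finger_force: 0.0
14.18 world [603.32 -82.88 202.29] gear [ 57.85 -48.38] rot [-3.14  0.    1.91] F [-0.2   0.07 -0.62] w 0.5987820835223893
units [ 0.01 -0.02 -2.54]
blob [330.72 285.12] [ 20  25  30  27 609]
```

```bash
python3 -m pendant '[[[0.01,-0.02,-0.7],[0,0,0],-1],[[0,0,-0.7],[0,0,0],-1],[[0,0,-0.7],[0,0,0],-1],[[0,0,-0.44],[0,0,0],-1],[[-0.25,-0.09,0],[0,0,0],-1],[[-0.25,-0.09,0],[0,0,0],-1],[[-0.25,-0.09,0],[0,0,0],-1],[[-0.25,-0.09,0],[0,0,0],-1],[[0,0,0],[0,0,0],-1],[[0,0,0],[0,0,0],-1]]'
python3 -m pendant '[[[-0.2,-0.07,0],[0,0,0],-1],[[-0.2,-0.07,0],[0,0,0],-1],[[-0.1,-0.035,0],[0,0,0],-1],[[0,0,0],[0,0,0],-1],[[0,0,0],[0,0,0],-1],[[0,0,0],[0,0,0],-1],[[0,0,0],[0,0,0],-1],[[0,0,0],[0,0,0],-1],[[0,0,0],[0,0,0],-1],[[0,0,0],[0,0,0],-1]]'
python3 -c "
from h import *
st();b=knob(near=(320,288))"
```

```text
time: 15.07
tool_pos: [574.2, -95.0, 127.5]
tcp_rot: [3.139, 0.001, 1.908]
contact_force: [1.4, 1.5, 2.1]
grip_width: 0.6
finger_force: 0.7
time: 15.9
tool_pos: [558.9, -99.8, 125.8]
tcp_rot: [-3.141, -0.0, 1.909]
contact_force: [1.2, 0.4, 2.7]
grip_width: 0.1
finger_force: 1.3
15.9 world [558.93 -99.78 125.8 ] gear [ 10.36 -49.41] rot [-3.14 -0.    1.91] F [1.23 0.38 2.68] w 0.10687185700369145
blob [296.24 260.35] [  0   0  25  18 376]
```

```bash
python3 -m pendant '[[[-0.1,-0.035,0],[0,0,0],-1],[[-0.1,-0.035,0],[0,0,0],-1],[[-0.1,-0.035,0],[0,0,0],-1],[[-0.04,-0.015,0],[0,0,0],-1],[[0,0,0],[0,0,0],-1],[[0,0,0],[0,0,0],-1],[[0,0,0],[0,0,0],-1],[[0,0,0],[0,0,0],-1],[[0,0,0],[0,0,0],-1],[[0,0,0],[0,0,0],-1]]'
python3 -c "
from h import *
st();b=knob(near=(312,291))
for v in(288,292,296): print(v,b[v,280:335].max(1))"
```

```text
time: 16.78
tool_pos: [548.7, -103.5, 126.0]
tcp_rot: [-3.141, -0.0, 1.908]
contact_force: [0.6, 1.2, -0.9]
grip_width: 0.6
finger_force: 0.6
16.78 world [ 548.68 -103.46  125.95] gear [ -0.53 -49.44] rot [-3.14 -0.    1.91] F [ 0.64  1.24 -0.9 ] w 0.5666529384030334
blob [288.24 263.35] [  0   0  25  18 376]
288 [ 74  78  77  74  76  75  75  97 150 167 180 180 181 181 184 181 102  30
  12  11  13  13  15  16  17  18  23  22  24  24  25  22  19  19  17  15
  12  13  11  11  21  42  63  74  75  76  76  75  77  74  75  78  74  35
  13]
292 [ 76  76  76  75  75  75  76 121 173 181 180 179 180 180 153  65  16   7
  13  10  15  14  13  16  22  25  32  36  36  29  28  26  21  20  12  14
  16  12  14  10  11   9  20  47  73  76  76  76  76  75  76  76  76  36
  12]
296 [128  83  74  69  59  58  91  88 169 181 180 181 180 178 141  55  11  11
  11  14   9  10  14  14  12  17  18  19  18  19  17  18  14  13  14  13
  13  14  10  11  12   7  10  20  17  23  21  21  21  26  28  34  40  28
  18]
```

```bash
python3 -m pendant '[[[-0.05,-0.018,0],[0,0,0],-1],[[-0.05,-0.018,0],[0,0,0],-1],[[0,0,0],[0,0,0],-1],[[0,0,0],[0,0,0],-1],[[0,0,0],[0,0,0],-1],[[0,0,0],[0,0,0],-1],[[0,0,0],[0,0,0],-1],[[0,0,0],[0,0,0],-1],[[0,0,0],[0,0,0],-1],[[0,0,0],[0,0,0],-1]]'
python3 -c "
from h import *
st()"
```

```text
time: 17.67
tool_pos: [546.6, -104.3, 126.3]
tcp_rot: [3.139, 0.001, 1.908]
contact_force: [5.0, 2.6, -1.3]
grip_width: 0.3
finger_force: 2.2
17.67 world [ 546.62 -104.33  126.29] gear [ -2.76 -49.58] rot [3.14 0.   1.91] F [ 4.97  2.6  -1.28] w 0.2598330965023092
```

```bash
python3 -m pendant '[[[-0.05,-0.018,0],[0,0,0],-1],[[-0.05,-0.018,0],[0,0,0],-1],[[0,0,0],[0,0,0],-1],[[0,0,0],[0,0,0],-1],[[0,0,0],[0,0,0],-1],[[0,0,0],[0,0,0],-1],[[0,0,0],[0,0,0],-1],[[0,0,0],[0,0,0],-1],[[0,0,0],[0,0,0],-1],[[0,0,0],[0,0,0],-1]]'
python3 -c "
from h import *
st();b=knob(near=(312,291))
for v in(292,296): print(v,b[v,285:330].max(1))"
```

```text
time: 18.5
tool_pos: [545.6, -105.0, 126.8]
tcp_rot: [3.135, 0.002, 1.908]
contact_force: [9.7, 5.3, -1.4]
grip_width: 0.8
finger_force: 4.9
18.5 world [ 545.62 -104.97  126.84] gear [ -3.93 -49.84] rot [3.13 0.   1.91] F [ 9.73  5.28 -1.41] w 0.7715110548527311
blob [286.67 263.89] [  0   0  22  19 350]
blob [307.62 295.67] [ 18  26  27  28 578]
292 [178 182 183 182 182 181 180 182 153  59  13   9   9  11  12  13  13  15
  23  29  36  38  34  31  27  25  24  19  14  15  12  13  14  12  12  38
  68  75  75  77  77  76  75  76  77]
296 [170 183 184 182 182 181 184 180 111  35   9   9  14  12  14  13  13  13
  16  16  17  19  21  22  18  18  17  15  11  11  11  11  12  13  10   8
  10  20  22  22  24  34  41  47  62]
```

Force rose to 11 N with little advance, so the stem is at the slot's end. One small further push, then back off and lift clear.

```bash
python3 -m pendant '[[[-0.05,-0.018,0],[0,0,0],-1],[[0,0,0],[0,0,0],-1],[[0,0,0],[0,0,0],-1],[[0,0,0],[0,0,0],-1],[[0,0,0],[0,0,0],-1],[[0,0,0],[0,0,0],-1],[[0,0,0],[0,0,0],-1],[[0,0,0],[0,0,0],-1],[[0,0,0],[0,0,0],-1],[[0,0,0],[0,0,0],-1]]'
python3 -m pendant '[[[0.2,0.07,0],[0,0,0],-1],[[0.3,0.11,0],[0,0,0],-1],[[0.4,0.14,0],[0,0,0],-1],[[0.4,0.14,0],[0,0,0],-1],[[0,0,0.8],[0,0,0],-1],[[0,0,0.8],[0,0,0],-1],[[0,0,0.8],[0,0,0],-1],[[0,0,0.8],[0,0,0],-1],[[0,0.8,0.3],[0,0,0],-1],[[0,0.8,0],[0,0,0],-1]]'
python3 -m pendant '[[[0,0.9,0],[0,0,0],-1],[[0,0.9,0],[0,0,0],-1],[[0,0.9,0],[0,0,0],-1],[[0,0.9,0],[0,0,0],-1],[[0,0.9,0],[0,0,0],-1],[[0,0,0],[0,0,0],-1],[[0,0,0],[0,0,0],-1],[[0,0,0],[0,0,0],-1],[[0,0,0],[0,0,0],-1],[[0,0,0],[0,0,0],-1]]'
python3 - <<'E'
from h import *
st();b=knob(near=(312,291));a=bot.capture("top")
expect(-.27,-.35);expect(-.28,-.36)
A=np.clip(cv2.resize(a[180:330,290:430],None,fx=2.8,fy=2.8)*1.5,0,255).astype("uint8");B=cv2.resize(b[200:350,240:380],None,fx=2.8,fy=2.8)
cv2.imwrite("pics/c8.png",np.hstack([A,B]))
E
```

```text
time: 19.38
tool_pos: [545.2, -105.2, 127.1]
tcp_rot: [3.133, 0.002, 1.908]
contact_force: [14.1, 6.8, -1.9]
grip_width: 0.5
finger_force: 6.4
time: 20.22
tool_pos: [581.4, -45.3, 233.8]
tcp_rot: [3.138, 0.003, 1.906]
contact_force: [-0.2, 1.1, 0.7]
grip_width: 0.3
finger_force: 0.0
time: 21.05
tool_pos: [580.4, 89.4, 231.0]
tcp_rot: [-3.141, 0.0, 1.907]
contact_force: [0.5, 0.5, -0.6]
grip_width: 0.6
finger_force: 0.0
21.05 world [580.38  89.44 230.99] gear [ 94.03 121.65] rot [-3.14  0.    1.91] F [ 0.47  0.54 -0.63] w 0.6425179769702013
blob [310.22 294.55] [ 17  24  34  30 740]
-0.27 -0.35 145 [-36.48 -48.12 131.83] [308.15 294.06]
-0.27 -0.35 94 [-23.65 -31.2   85.46] [312.03 302.99]
-0.28 -0.36 145 [-37.68 -49.32 131.04] [307.77 295.32]
-0.28 -0.36 94 [-24.43 -31.98  84.95] [311.8  303.77]
```

View pics/c8.png

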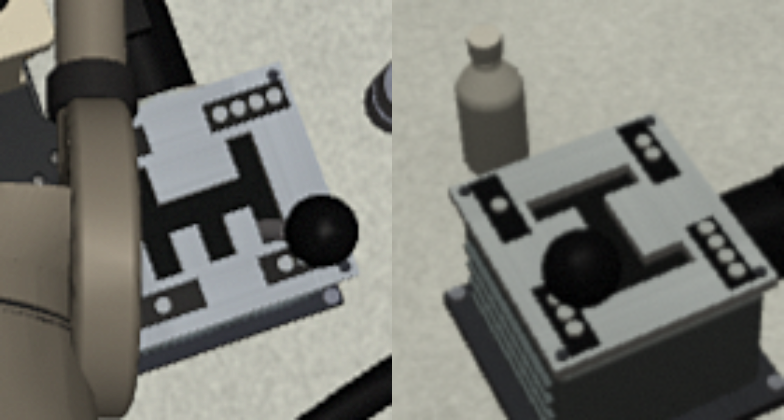

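The final picture shows the knob at side px (307.5,295.4), which matches shift -0.28 and across -0.36. The stem is home in the three-stud slot, the hand is clear, and the bottle hasn't moved.

```bash
python3 -c "
from h import *
print(bot.close_job())"
```

```text
the job is handed in; nothing more can be done
None
```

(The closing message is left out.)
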